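# Tap the wobbly eyepiece to the centre of its pedestal

## Robot

A 6-joint arm with a two-finger parallel gripper is mounted at the origin on a cart in front of the work surface, level with it; the furniture and walls round the work are solid. World frame = base frame: x ahead of the robot, y to its left, z up, the work surface at z = 0. Lengths are in m, angles in rad, forces in N, time in s.
With the tool pointing down it reaches from about 0.3 to 0.775 m from the base axis. Payload 14.6 kg.
Tool frame: the origin (TCP) lies at the very end of the fingers, on their centre line; the grasp point (between the pads) lies 19 mm behind it; z points along the fingers, y is the line along which they close (so a half turn about z gives the same grasp; the last joint's range is limited). The gripper opens to 94 mm and grips with 3 to 60 N. Pads are 16 mm wide; open, the fingers measure 119 mm over their backs; the gripper's body (75 mm by 177 mm) begins 78 mm behind the grasp point.
Start: joints at [1.212, 0.3, 1.521, -0, 1.321, -0.067], TCP at [0.158, 0.527, 0.183] pointing down, gripper open.
Joint ranges: [-3.03, 3.03], [-0.79, 2.21], [0.23, 2.52], [-1.04, 4.18], [0, 3.07], [-2.55, 2.55]. Speed limits (rad/s): [2.22, 2.22, 2.57, 3.14, 3.14, 3.14].

## Interface

Orientations are given as [roll, pitch, yaw] about the fixed x, y, z axes, in that order (R = Rz(yaw) Ry(pitch) Rx(roll)).
In Python, from station import ctrl gives the robot as it stands.
- The arm moves only by the tool move_arm, never from a script. Its argument "increments" is a list of rows, each a list of 7 numbers: the opening, from 0 (shut) to 1 (fully open), then the shift along the tool's x, y, z in units of 50 mm (1.0 is 50 mm), then the turn, a rotation vector about the tool's x, y, z in rad. In form: [[claw, tx, ty, tz, rx, ry, rz], ...]. A call has 1 to 20 rows; each row shifts and turns the commanded pose from where the row before left it, along the tool's axes as they then stand; what a row does not reach is not made up. A row lasts 1/10 s, in which the tool goes at most 50 mm and 8.59 degrees, less where a joint would pass 70% of its speed; a pose out of reach is approached as far as the arm can. A call is refused whole if a number of a shift passes 1 or a number of a turn 0.15, either way. A call with a gripper value outside its range is refused whole. The fingers move at their own pace and stop on an object; "force" is the grip in N (left out, the last holds). Time passes only in rows, so rows that do not move let the fingers close. It gives the time, the measured TCP pose, the force, the opening and the grip force at its end, in the units of the state.
- ctrl.get_obs(): the state, without advancing time (a new reading comes with each control period).
- ctrl.camera(name): name is "side" or "top"; returns a dict with "color" (420x560x3 uint8, blue, green, red), "K" (3x3 intrinsics, pixels), "pose" (4x4, takes a point from camera to world coordinates). Camera axes: x right, y down, z forward; pixel columns grow to the right and rows downward; lengths in m; the calibration is good to about 2 mm. A picture is of the moment at which its call begins. There is no depth.
- ctrl.hand_in(): hands the job in; it is judged then, once.
Trained networks look in a picture, given as the dict that the camera call returned (one of the last four; its "shot" number tells which), for a name from the list of things; names that differ only in an ending like _2 or _b are one class to them, and where a whole thing is asked for, a point or a joint stands for the part that bears it (a point fixed in the world has none). Each returns a list of dicts, best first, with "conf" (0 to 1); they miss things now and then, are a little off and sometimes report something else, mostly with a low value. They report only what shows in the picture. A call takes as long as a camera call. They do not tell look-alikes from the thing itself.
- ctrl.cut_out(name, picture): "mask" (420x560 bool, what is visible of it) and "centre" ([row, column] in pixels, amid what is visible of it).
The state is a dict: "time_s": time; "qpos": joint angles; "joint_vel": joint speeds; "tau": joint torques, N m; "ee_pos": TCP position; "eef_rot": TCP orientation; "force": force on the tool from outside, world axes, zero at the start; "moment": the same for the moment, N m; "grip_width": finger opening in m; "grip_force": force on a finger pad.
Only numpy, scipy, OpenCV 4.12 (cv2) and the standard library are available. Lean on these libraries where they do the work, as an engineer would, in place of code of your own. Each camera call takes 0.05 s, during which the arm holds its last target. There are 200 camera calls.

## Task

The eyepiece in the domed orange cap stands off-centre, overhanging the edge of the small round inspection pedestal. Push it gently sideways with the fingertips, in light taps, until it stands upright and still in the centre of the pedestal's round top. Do not pinch, lift, tip over or knock off the eyepiece, and leave the other things on the table where they are.

Things in the scene. Friction and masses are not known exactly. Their poses are not given: they have to be found in the camera images.
- eyepiece: black eyepiece (upright cylinder, 35 mm across, white band) fixed in an orange cap 38 mm across, 12 mm high; 59 mm high in all, about 130 g. The cap's underside is domed: a 14 mm flat in the middle, rim 5 mm higher, so it rocks when pushed and rights itself; slides with dry friction. Push it low, on the cap's side, 5 to 12 mm above the origin. Origin: centre of the underside; z up; round
- pedestal_top (a point): centre of the flat round top of the fixed aluminium pedestal: 50 mm across, 60 mm above the table, painted with a thin blue ring 44 mm across; below it a 28 mm column and a dark 72 mm foot. z up. At the start the eyepiece's origin is 10 to 16 mm from this centre, in any direction. The tall wire bonder behind and to the right overhangs the table (x > 0.45, y < 0): come in from the robot's side
- loupe: black loupe, 38 mm in diameter, 32 mm high, on the blue mat, to be left alone; origin at the centre of the underside
- weight_1: brass weight, 22 mm in diameter, 32 mm high, on the table, to be left alone; origin at the centre of the underside
- dust_cap: black round dust cap, 36 mm in diameter, 12 mm high, on the table, to be left alone; origin at the centre of the underside
- marker: black and white marker lying on the table, 132 mm long, 15 mm thick, to be left alone; origin at the middle of its underside
- petri_dish: clear petri dish, 66 mm in diameter, 12 mm high, on the table, to be left alone; origin at the centre of the underside
There are look-alikes about, which are no part of the job. Of the things shaped like the eyepiece, the black one is meant.

How it is judged:
By the outcome, as a careful person would: the job done as asked, in the order asked, and still so for the second after the job is handed in, with the robot touching nothing.
It also fails if it takes over 38 s, if anything falls off the work surface, if the arm or the gripper's body presses on something with over 40 N, if the wrist force passes 120 N, or if a joint passes its speed limit or range.

## Working session

There is one attempt and no reset: what is moved stays moved. The work goes in short steps, Python scripts to look and compute and a tool call to move; the robot and the scene stay as the last step left them, time stands still between calls to the robot, and variables do not carry over. Pictures are saved under pics/ and viewed, at most 10 in all, crops included, and the job is handed in when it is done.

Besides the shell and the picture viewer there is one more tool, called after "Request:" in YAML: its name, and indented under it one key for each argument. move_arm: Moves the arm, as the interface text tells. Its arguments: {"type":"object","properties":{"increments":{"type":"array","items":{"type":"array","items":{"type":"number"}}},"force":{"type":"number"}},"required":["increments"]}

```bash
mkdir -p pics; cat > h.py <<'E'
import numpy as np, cv2
from station import ctrl
def shot(n,f=None):
    p=ctrl.camera(n)
    if f: cv2.imwrite('pics/'+f,p['color'])
    return p
def proj(p,X):
    T=np.linalg.inv(p['pose']); c=T[:3,:3]@np.asarray(X,float)+T[:3,3]; u=p['K']@c; return u[:2]/u[2]
def ray(p,uv):
    d=p['pose'][:3,:3]@np.linalg.solve(p['K'],[uv[0],uv[1],1]); return p['pose'][:3,3],d
def atz(p,uv,z):
    o,d=ray(p,uv); return o+d*(z-o[2])/d[2]
E
python3 - <<'E'
from h import *
o=ctrl.get_obs(); print(o['time_s'],o['ee_pos'],o['eef_rot'])
for n in('side','top'):
    p=shot(n,n+'1.png'); print(n,p['pose'].round(3).tolist(),p['K'].round(0).tolist())
    for nm in('eyepiece','loupe','weight_1','dust_cap','marker','petri_dish'):
        for d in ctrl.cut_out(nm,p): print(nm,round(d['conf'],2),np.round(d['centre']),d['mask'].sum(),atz(p,d['centre'][::-1],.09 if nm=='eyepiece' else .01).round(3))
E
```

```text
0.0 [0.15810542 0.52647241 0.18208886] [-3.14042640e+00 -6.25728863e-05  2.84984152e+00]
side [[0.893, -0.255, 0.372, 0.153], [-0.45, -0.47, 0.759, -0.758], [-0.019, -0.845, -0.534, 0.653], [0.0, 0.0, 0.0, 1.0]] [[446.0, 0.0, 272.0], [0.0, 446.0, 212.0], [0.0, 0.0, 1.0]]
eyepiece 0.67 [242. 228.] 323 [ 0.409 -0.019  0.09 ]
loupe 0.69 [183. 246.] 153 [0.607 0.342 0.01 ]
weight_1 0.49 [259. 281.] 105 [ 0.528 -0.035  0.01 ]
dust_cap 0.66 [269. 244.] 149 [ 0.437 -0.027  0.01 ]
marker 0.87 [307. 270.] 487 [ 0.435 -0.162  0.01 ]
petri_dish 0.51 [193. 314.] 93 [0.754 0.191 0.01 ]
top [[0.098, -0.974, 0.206, 0.413], [-0.995, -0.096, 0.02, 0.077], [0.001, -0.207, -0.978, 0.901], [0.0, 0.0, 0.0, 1.0]] [[429.0, 0.0, 273.0], [0.0, 429.0, 208.0], [0.0, 0.0, 1.0]]
eyepiece 0.71 [286. 276.] 295 [0.438 0.075 0.09 ]
eyepiece 0.61 [249. 233.] 309 [0.498 0.161 0.09 ]
eyepiece 0.57 [299. 387.] 402 [ 0.434 -0.133  0.09 ]
eyepiece 0.17 [242. 244.] 598 [0.513 0.143 0.09 ]
loupe 0.78 [197. 163.] 310 [0.602 0.331 0.01 ]
weight_1 0.67 [298. 391.] 447 [ 0.439 -0.161  0.01 ]
weight_1 0.4 [252. 331.] 102 [ 0.52  -0.032  0.01 ]
dust_cap 0.78 [291. 321.] 282 [ 0.439 -0.019  0.01 ]
marker 0.83 [295. 390.] 527 [ 0.444 -0.16   0.01 ]
petri_dish 0.93 [141. 242.] 711 [0.744 0.178 0.01 ]
```

View pics/side1.png

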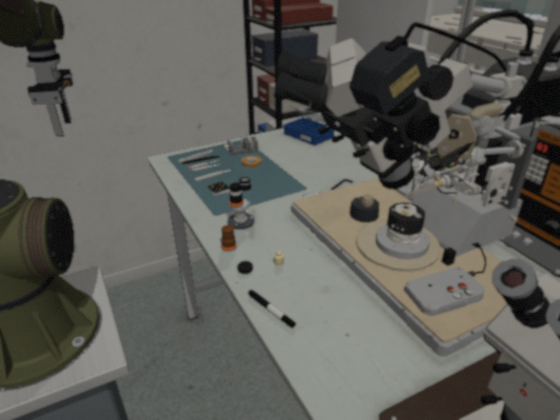

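View pics/top1.png

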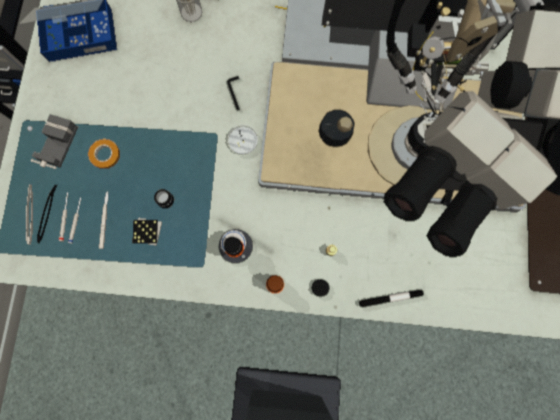

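Candidates: side (236,195)/top (233,246) is black with an orange cap and stands on a pedestal. Side (228,238)/top (275,285) is brown and stands on the table. The black one fits; I'll confirm it in an enlarged crop.

```bash
python3 - <<'E'
from h import *
a=cv2.imread('pics/side1.png')[170:240,200:275]; b=cv2.imread('pics/top1.png')[210:280,195:270]
f=lambda i:cv2.resize(i,None,fx=5.2,fy=5.2,interpolation=cv2.INTER_CUBIC)
cv2.imwrite('pics/crop1.png',np.clip(np.hstack([f(a),f(b)])*1.5,0,255).astype(np.uint8))
E
```

```text
(no output)
```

View pics/crop1.png

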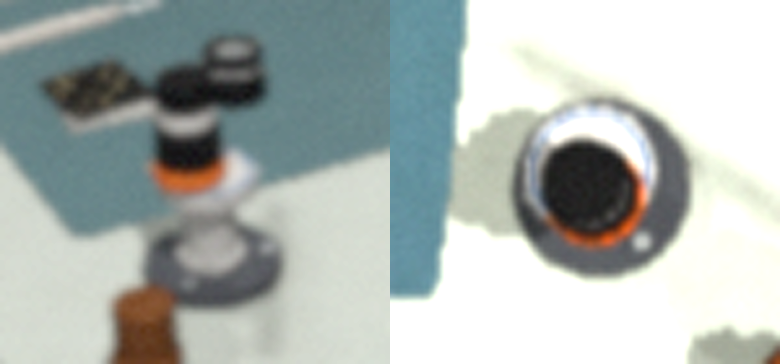

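The crop confirms it: black body with white band, orange cap, on the pedestal. In the top view the cap overhangs towards the robot, with its centre at about (235,247) against a disc centre of about (233,241). Next I'll fit a simple model to get numbers.

```bash
cat > fit.py <<'E'
from h import *
from scipy.optimize import minimize
S=8
t=np.linspace(0,2*np.pi,60)
def circ(x,y,r,z): return np.c_[x+r*np.cos(t),y+r*np.sin(t),0*t+z]
BGR=dict(foot=(75,70,70),top=(200,195,195),cap=(30,80,190),blk=(18,18,18),wht=(190,190,190))
def draw(p,im,o,layers):
    for pts,c in layers:
        uv=np.array([proj(p,q) for q in pts]); uv=(uv-o+.5)*S-.5
        cv2.fillPoly(im,[cv2.convexHull(np.round(uv*16).astype(np.int32))],c,shift=4)
def layers(v,cols,top):
    px,py,ex,ey=v; L=[]
    cyl=lambda x,y,r,a,b,r2=None:np.vstack([circ(x,y,r,a),circ(x,y,r2 or r,b)])
    L+=[(circ(px,py,.025,.06),cols['top'])]
    L+=[(cyl(ex,ey,.007,.06,.065,.019),cols['cap']),(cyl(ex,ey,.019,.065,.072),cols['cap']),(cyl(ex,ey,.0175,.072,.119),cols['blk'])]
    return L
def fit(p,v0,fixped=False,show=None):
    c=np.round(proj(p,[v0[0],v0[1],.08])).astype(int); h=22; o=c-h
    img=p['color'][o[1]:o[1]+2*h,o[0]:o[0]+2*h].astype(np.float32)
    def ren(v):
        im=np.full((2*h*S,2*h*S,3),160,np.uint8)
        if True:
            draw(p,im,o,[(np.vstack([circ(v[0],v[1],.036,.0),circ(v[0],v[1],.036,.008)]),BGR['foot'])])
            draw(p,im,o,layers(v,BGR,True))
        return cv2.GaussianBlur(cv2.resize(im,None,fx=1/S,fy=1/S,interpolation=cv2.INTER_AREA),(0,0),.6).astype(np.float32)
    m=np.zeros(img.shape[:2],np.uint8)
    pts=np.array([proj(p,q) for q in np.vstack([circ(v0[0],v0[1],.032,.06),circ(v0[2],v0[3],.021,.06)])])-o
    cv2.fillPoly(m,[cv2.convexHull(np.round(pts).astype(np.int32))],1); m=m.astype(bool)
    def cost(d):
        v=v0+np.array(d if not fixped else [0,0,*d])*1e-3
        e=np.abs(ren(v)-img)[m]; return np.minimum(e,80).mean()
    n=2 if fixped else 4
    r=minimize(cost,np.zeros(n),method='Nelder-Mead',options=dict(initial_simplex=np.vstack([np.zeros(n),4*np.eye(n)]),xatol=.05,fatol=.01))
    v=v0+np.array(r.x if n==4 else [0,0,*r.x])*1e-3
    if show: cv2.imwrite('pics/'+show,cv2.resize(np.hstack([img,ren(v)]).clip(0,255).astype(np.uint8),None,fx=8,fy=8,interpolation=cv2.INTER_NEAREST))
    return v,r.fun
E
python3 - <<'E'
from fit import *
p=shot('top')
a=atz(p,(233,241.2),.06); b=atz(p,(235,247.5),.066)
print(a,b)
v,f=fit(p,np.r_[a[:2],b[:2]],show='fit1.png'); print(v.round(4),f,(v[2:]-v[:2]).round(4))
p=shot('side')
w,f=fit(p,v.copy()); print(w.round(4),f,(w[2:]-w[:2]).round(4), proj(p,[*v[2:],.09]))
E
```

```text
[0.51605505 0.16696961 0.06      ] [0.50341985 0.16099236 0.066     ]
[0.5136 0.1674 0.5033 0.1641] 18.26348876953125 [-0.0103 -0.0033]
[0.5101 0.242  0.5043 0.1658] 25.837343215942383 [-0.0059 -0.0762] [235.74853022 193.881402  ]
```

View pics/fit1.png

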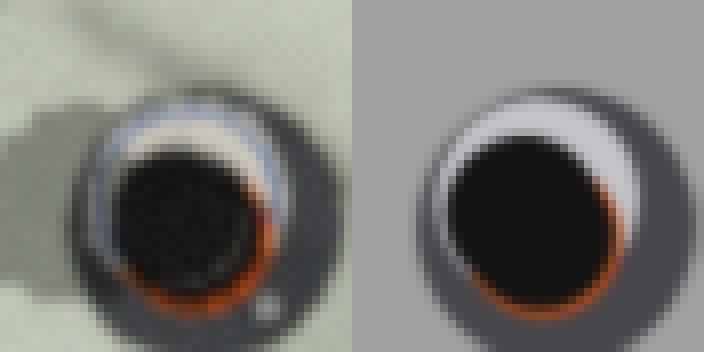

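```bash
python3 - <<'E'
s=open('fit.py').read()
s=s.replace("L+=[(circ(px,py,.025,.06),cols['top'])]","L+=[(circ(px,py,.025,.06),(165,165,160)),(circ(px,py,.0226,.06),(190,160,140)),(circ(px,py,.0212,.06),(205,215,220))]")
s=s.replace("(cyl(ex,ey,.0175,.072,.119),cols['blk'])","(cyl(ex,ey,.0175,.072,.112,RB),cols['blk']),(circ(ex,ey,RB,.119),cols['blk'])").replace("S=8\n","S=8\nRB=.0155\n").replace("BGR=dict","BGR=dict",1)
open('fit.py','w').write(s)
E
python3 - <<'E'
import fit; from fit import *
p=shot('top')
for rb in(.0145,.0155,.0165,.0175):
    fit.RB=rb
    v,f=fit.fit(p,np.array([.5136,.1674,.5033,.1641]),show=f'fit2_{rb}.png'); print(rb,v.round(4),f,(v[2:]-v[:2]).round(4))
E
```

```text
Traceback (most recent call last):
AttributeError: 'function' object has no attribute 'fit'
```

```bash
mv fit.py ft.py; python3 - <<'E'
import ft; from ft import *
p=shot('top','top2.png')
for rb in(.0145,.0155,.0165,.0175):
    ft.RB=rb
    v,f=ft.fit(p,np.array([.5136,.1674,.5033,.1641]),show=f'fit2_{rb}.png'); print(rb,v.round(4),f,(v[2:]-v[:2]).round(4))
E
```

```text
0.0145 [0.5137 0.1669 0.5039 0.1642] 15.401660919189453 [-0.0098 -0.0027]
0.0155 [0.5136 0.1669 0.5034 0.1636] 15.584371566772461 [-0.0102 -0.0034]
0.0165 [0.5136 0.167  0.5033 0.1637] 15.987542152404785 [-0.0103 -0.0033]
0.0175 [0.5136 0.1671 0.5033 0.1638] 16.866365432739258 [-0.0104 -0.0034]
```

The eyepiece is off by about (-10.3, -3.3) mm, so the push goes along (0.95, 0.31), away from the robot. I'll set the fingers to a narrow gap of about 20 mm, so the two tips cradle the cap from the robot's side, and approach from above.

Request:
move_arm:
  increments:
    - [0.21,0,0,0,0,0,-0.15]
    - [0.21,0,0,0,0,0,-0.15]
    - [0.21,0,0,0,0,0,-0.15]
    - [0.21,0,0,0,0,0,-0.15]
    - [0.21,-0.25,-0.645,0.043,0,0,0]
    - [0.21,-0.25,-0.645,0.043,0,0,0]
    - [0.21,-0.25,-0.645,0.043,0,0,0]
    - [0.21,-0.25,-0.645,0.043,0,0,0]
    - [0.21,-0.25,-0.645,0.043,0,0,0]
    - [0.21,-0.25,-0.645,0.043,0,0,0]
    - [0.21,-0.25,-0.645,0.043,0,0,0]
    - [0.21,-0.25,-0.645,0.043,0,0,0]
    - [0.21,-0.25,-0.645,0.043,0,0,0]
    - [0.21,-0.25,-0.645,0.043,0,0,0]
    - [0.21,-0.25,-0.645,0.043,0,0,0]
    - [0.21,-0.25,-0.645,0.043,0,0,0]
    - [0.21,-0.25,-0.645,0.043,0,0,0]
    - [0.21,-0.25,-0.645,0.043,0,0,0]
    - [0.21,0,0,0,0,0,0]
    - [0.21,0,0,0,0,0,0]

```text
time_s: 2.9
ee_pos: [0.4619, 0.1494, 0.1524]
eef_rot: [3.141, -0.0, -2.835]
force: [-0.4, -0.3, -0.7]
grip_width: 0.0195
grip_force: 0.0
```

Request:
move_arm:
  increments:
    - [0.21,0,0,0.285,0,0,0]
    - [0.21,0,0,0.285,0,0,0]
    - [0.21,0,0,0.285,0,0,0]
    - [0.21,0,0,0.285,0,0,0]
    - [0.21,0,0,0.285,0,0,0]
    - [0.21,0,0,0.285,0,0,0]
    - [0.21,0,0,0,0,0,0]
    - [0.21,0,0,0,0,0,0]

```text
time_s: 3.7
ee_pos: [0.4617, 0.1503, 0.0676]
eef_rot: [3.142, 0.0, -2.832]
force: [-0.1, -0.9, 0.0]
grip_width: 0.0198
grip_force: 0.0
```

```bash
python3 - <<'E'
import ft; from ft import *
p=shot('top'); q=shot('side')
V=np.array([.5136,.1669,.5034,.1637])
v,f=ft.fit(p,V,True); print(v.round(4),f)
f=lambda i:cv2.resize(i,None,fx=5.2,fy=5.2,interpolation=cv2.INTER_CUBIC)
cv2.imwrite('pics/c3.png',np.clip(np.hstack([f(q['color'][160:235,195:270]),f(p['color'][205:280,195:270])])*1.5,0,255).astype(np.uint8))
E
```

```text
[0.5136 0.1669 0.5125 0.164 ] 48.85676574707031
```

View pics/c3.png

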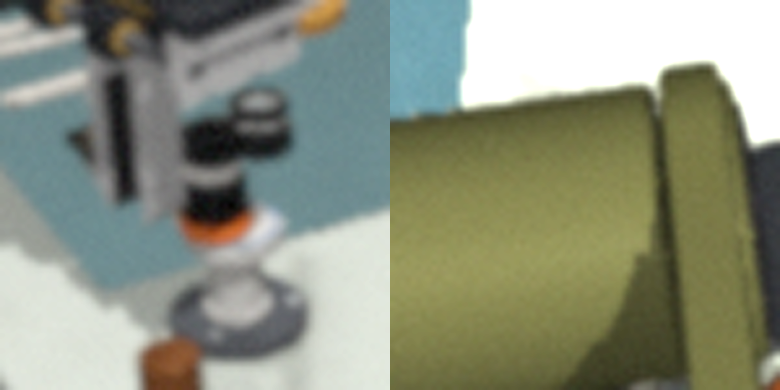

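The side crop shows both fingertips just short of the cap and the eyepiece untouched; the arm hides it in the top view. First light push.

Request:
move_arm:
  increments:
    - [0.21,-0.1,0,0,0,0,0]
    - [0.21,-0.1,0,0,0,0,0]
    - [0.21,-0.1,0,0,0,0,0]
    - [0.21,-0.04,0,0,0,0,0]
    - [0.21,-0.04,0,0,0,0,0]
    - [0.21,-0.04,0,0,0,0,0]
    - [0.21,-0.04,0,0,0,0,0]
    - [0.21,-0.04,0,0,0,0,0]
    - [0.21,-0.04,0,0,0,0,0]
    - [0.21,0,0,0,0,0,0]
    - [0.21,0,0,0,0,0,0]

```text
time_s: 4.9
ee_pos: [0.4876, 0.1578, 0.067]
eef_rot: [-3.142, -0.0, -2.833]
force: [0.3, -0.7, 0.4]
grip_width: 0.0197
grip_force: 0.4
```

```bash
python3 - <<'E'
import ft; from ft import *
q=shot('side'); i=q['color'].astype(int)
def orange(i): 
    m=(i[...,2]>120)&(i[...,0]<80)&(i[...,1]<120); m[:180]=0;m[225:]=0;m[:,:210]=0;m[:,265:]=0
    y,x=np.nonzero(m); return x.min(),x.max(),x.mean(),y.mean(),y.max(),len(x)
print(orange(cv2.imread('pics/side1.png').astype(int)),orange(i))
X=np.array([.5034,.1637,.068]);d=np.array([.952,.306,0])
for s in(0,.0076,.0108): print(s,proj(q,X+s*d))
f=lambda i:cv2.resize(i,None,fx=7,fy=7,interpolation=cv2.INTER_CUBIC)
cv2.imwrite('pics/c4.png',np.clip(f(q['color'][160:235,195:280])*1.5,0,255).astype(np.uint8))
E
```

```text
(np.int64(231), np.int64(242), np.float64(236.47826086956522), np.float64(204.3913043478261), np.int64(206), 23) (np.int64(239), np.int64(242), np.float64(240.71428571428572), np.float64(203.28571428571428), np.int64(204), 7)
0 [236.38995139 201.38925876]
0.0076 [238.63368607 200.28881255]
0.0108 [239.57321133 199.82801965]
```

View pics/c4.png

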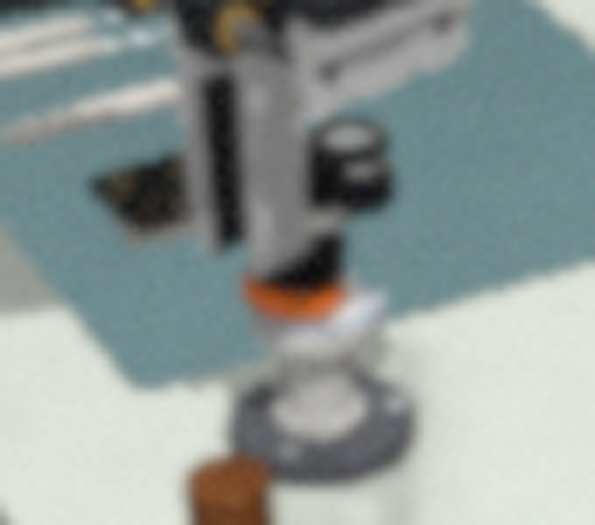

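Cap pixels moved about 1 px to the right and the eyepiece is upright. I'll back off to clear the top view and measure.

Request:
move_arm:
  increments:
    - [0.21,0.3,0,0,0,0,0]
    - [0.21,0.7,0,0,0,0,0]
    - [0.21,0,0.8,-0.3,0,0,0]
    - [0.21,0,0.8,-0.3,0,0,0]
    - [0.21,0,0.8,-0.3,0,0,0]
    - [0.21,0,0.8,-0.3,0,0,0]
    - [0.21,0,0.8,-0.3,0,0,0]
    - [0.21,0,0,0,0,0,0]
    - [0.21,0,0,0,0,0,0]

```text
time_s: 5.85
ee_pos: [0.379, 0.3334, 0.1419]
eef_rot: [-3.141, -0.0, -2.832]
force: [0.6, -0.3, -0.8]
grip_width: 0.0197
grip_force: 0.0
```

```bash
python3 - <<'E'
import ft; from ft import *
p=shot('top','top3.png')
v,f=ft.fit(p,np.array([.5136,.1669,.5080,.1655]),show='fit3.png'); print(v.round(4),f,(v[2:]-v[:2]).round(4))
v,f=ft.fit(p,np.array([.5136,.1669,.5080,.1655]),True); print(v.round(4),f,(v[2:]-v[:2]).round(4))
E
```

```text
[0.5136 0.1667 0.5022 0.1634] 15.815570831298828 [-0.0115 -0.0033]
[0.5136 0.1669 0.5022 0.1634] 15.835978507995605 [-0.0114 -0.0035]
```

View pics/fit3.png

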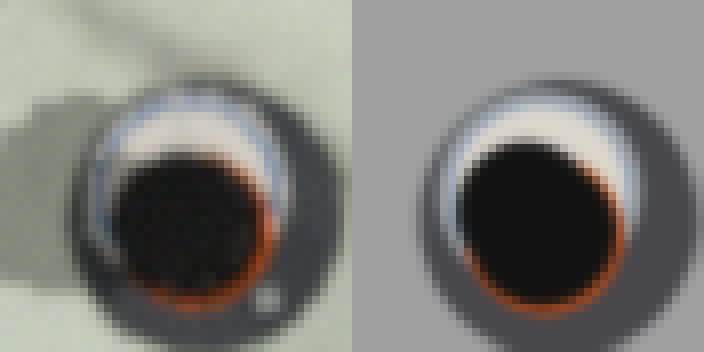

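The model says it hardly moved, but the black top has shifted relative to the cap, so it may still be rocking. I'll look again over several frames.

Request:
move_arm:
  increments:
    - [0.21,0,0,0,0,0,0]
    - [0.21,0,0,0,0,0,0]
    - [0.21,0,0,0,0,0,0]
    - [0.21,0,0,0,0,0,0]
    - [0.21,0,0,0,0,0,0]

```text
time_s: 6.4
ee_pos: [0.3795, 0.333, 0.142]
eef_rot: [-3.142, -0.0, -2.834]
force: [0.6, -0.3, -0.6]
grip_width: 0.0195
grip_force: 0.0
```

```bash
cat > mz.py <<'E'
from h import *
from scipy.optimize import least_squares
def meas(p,c=(235,246)):
    """black disc (top of body) centre at z=.119 and cap outer edge centre, by moments/edges"""
    i=p['color'].astype(int); h=20; x0,y0=c[0]-h,c[1]-h; s=8
    r=cv2.resize(p['color'][y0:y0+2*h,x0:x0+2*h],None,fx=s,fy=s,interpolation=cv2.INTER_CUBIC).astype(int)
    B,G,R=r[...,0],r[...,1],r[...,2]
    o=((R-B)>45)&(R>60)
    blk=(r.max(2)<48)
    def big(m):
        n,l,st,ce=cv2.connectedComponentsWithStats(m.astype(np.uint8)); k=1+np.argmax(st[1:,4]); return l==k
    blk=big(blk); cap=big(o|blk) 
    tr=lambda xy:((np.asarray(xy)+.5)/s-.5+[x0,y0])
    (bx,by),br=cv2.minEnclosingCircle(np.argwhere(cv2.morphologyEx(blk.astype(np.uint8),cv2.MORPH_OPEN,np.ones((15,15))))[:,::-1].astype(np.float32))
    # outer edge of the orange: per ray from centre, the last orange pixel
    yy,xx=np.nonzero(o&cap); ang=np.degrees(np.arctan2(yy-by,xx-bx)).round(); rad=np.hypot(yy-by,xx-bx)
    P=[]
    for a in np.unique(ang):
        k=ang==a
        if k.sum()>8: j=np.argmax(np.where(k,rad,0)); P.append(tr([xx[j],yy[j]]))
    P=np.array([atz(p,q,.068)[:2] for q in P])
    f=least_squares(lambda c:np.hypot(*(P-c).T)-.019,P.mean(0)+[.01,0],loss='soft_l1',f_scale=.0005)
    return dict(body=atz(p,tr([bx,by]),.118)[:2].round(4),br=round(br/s,2),cap=f.x.round(4),n=len(P),rms=round(float(np.std(f.fun))*1e3,2))
E
python3 - <<'E'
from mz import *; import ft
class P(dict):pass
a=shot('top')
for n in('top1.png','top2.png','top3.png'):
    b=dict(a); b['color']=cv2.imread('pics/'+n); print(n,meas(b))
b=shot('top'); print('now',meas(a),meas(b))
v,f=ft.fit(b,np.array([.5136,.1669,.5080,.1655]),True,show='fit4.png'); print(v.round(4),f)
q=shot('side')
f=lambda i:cv2.resize(i,None,fx=6,fy=6,interpolation=cv2.INTER_CUBIC)
cv2.imwrite('pics/c5.png',np.clip(np.hstack([f(q['color'][170:235,205:270]),f(b['color'][215:280,200:265])])*1.4,0,255).astype(np.uint8))
E
```

```text
mz.py:22: RuntimeWarning: Mean of empty slice.
  f=least_squares(lambda c:np.hypot(*(P-c).T)-.019,P.mean(0)+[.01,0],loss='soft_l1',f_scale=.0005)
  ret = ret.dtype.type(ret / rcount)
Traceback (most recent call last):
  File "mz.py", line 22, in meas
    f=least_squares(lambda c:np.hypot(*(P-c).T)-.019,P.mean(0)+[.01,0],loss='soft_l1',f_scale=.0005)
ValueError: Initial guess is outside of provided bounds
```

```bash
sed -i 's/cap=big(o|blk)/cap=big(cv2.dilate((o|blk).astype(np.uint8),np.ones((25,25))))/; s/    (bx,by),br/    if 0: print(o.sum(),blk.sum())\n    (bx,by),br/' mz.py
python3 - <<'E'
from mz import *; import ft
a=shot('top')
for n in('top1.png','top2.png','top3.png'):
    b=dict(a); b['color']=cv2.imread('pics/'+n); print(n,meas(b))
b=shot('top'); print('now',meas(a),meas(b))
v,f=ft.fit(b,np.array([.5136,.1669,.5080,.1655]),True,show='fit4.png'); print(v.round(4),f)
q=shot('side')
f=lambda i:cv2.resize(i,None,fx=6,fy=6,interpolation=cv2.INTER_CUBIC)
cv2.imwrite('pics/c5.png',np.clip(np.hstack([f(q['color'][170:235,205:270]),f(b['color'][215:280,200:265])])*1.4,0,255).astype(np.uint8))
E
```

```text
top1.png {'body': array([0.5014, 0.1603]), 'br': 9.2, 'cap': array([0.5033, 0.1627]), 'n': 144, 'rms': 0.35}
top2.png {'body': array([0.5016, 0.1602]), 'br': 9.22, 'cap': array([0.5033, 0.1626]), 'n': 142, 'rms': 0.3}
top3.png {'body': array([0.4974, 0.1605]), 'br': 9.08, 'cap': array([0.5028, 0.1625]), 'n': 167, 'rms': 0.36}
now {'body': array([0.5018, 0.1605]), 'br': 9.21, 'cap': array([0.5034, 0.1626]), 'n': 141, 'rms': 0.25} {'body': array([0.4993, 0.1607]), 'br': 9.03, 'cap': array([0.5031, 0.1625]), 'n': 157, 'rms': 0.37}
[0.5136 0.1669 0.5031 0.164 ] 15.195767402648926
```

View pics/c5.png

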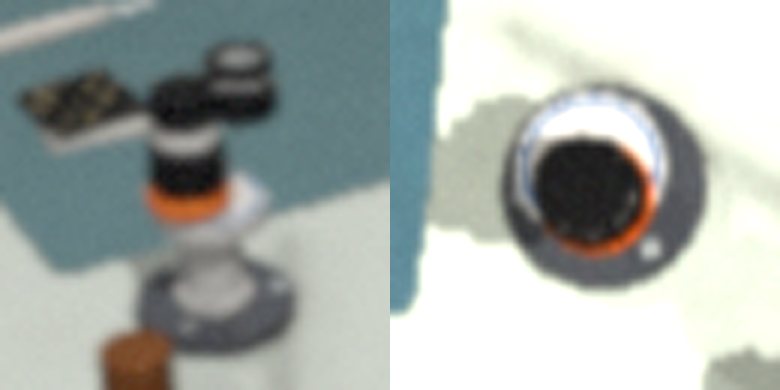

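The eyepiece rocked when pushed, righted itself and stayed where it was: the cap is at (0.503, 0.163), the same as before. I'll check where the fingertip really was against the cap in c4.

```bash
python3 - <<'E'
from mz import *
q=shot('side'); T=np.array([.4876,.1578,.067]); d=np.array([.952,.306,0]); l=np.array([-.306,.952,0])
k=lambda X:((proj(q,X)-[195,160])*7).round()
for a in(-8,8):
  for b in(-22,-10,10,22): print(a,b,k(T+(a*d+b*l)*1e-3))
E=np.array([.5034,.1637,.072]); 
for s in (0,.003,.007): print('cap top nearest-robot, right/front',k(E+s*d-.019*d),k(E+s*d-.019*l),k(E+s*d+.019*d),'bottom rim',k(E+s*d-.019*l-[0,0,.007]))
for i in range(3): print(meas(shot('top')))
E
```

```text
-8 -22 [279. 341.]
-8 -10 [257. 329.]
-8 10 [221. 309.]
-8 22 [200. 297.]
8 -22 [313. 324.]
8 -10 [291. 312.]
8 10 [255. 292.]
8 22 [234. 281.]
cap top nearest-robot, right/front [249. 300.] [323. 299.] [328. 261.] bottom rim [324. 315.]
cap top nearest-robot, right/front [256. 297.] [330. 296.] [334. 258.] bottom rim [331. 312.]
cap top nearest-robot, right/front [264. 293.] [338. 292.] [342. 254.] bottom rim [339. 308.]
{'body': array([0.4997, 0.1611]), 'br': 9.11, 'cap': array([0.5032, 0.1625]), 'n': 156, 'rms': 0.29}
{'body': array([0.5007, 0.1613]), 'br': 9.12, 'cap': array([0.5033, 0.1627]), 'n': 148, 'rms': 0.36}
{'body': array([0.5016, 0.1608]), 'br': 9.0, 'cap': array([0.5033, 0.1626]), 'n': 146, 'rms': 0.37}
```

Predicted fingertip corners in c4 would be near crop (280–313, 324–341), but the visible finger ends at about (275, 275). The real tips seem to end some 15 mm higher than assumed, so I pushed on the body. I'll check with the tips marked in the current side view.

```bash
python3 - <<'E'
from mz import *
q=shot('side'); o=ctrl.get_obs(); T=o['ee_pos']; y=o['eef_rot'][2]
x=np.array([np.cos(y),np.sin(y),0]); l=np.array([np.sin(y),-np.cos(y),0])
c=np.round(proj(q,T+[0,0,.03])).astype(int); h=30
im=cv2.resize(q['color'][c[1]-h:c[1]+h,c[0]-h:c[0]+h],None,fx=10,fy=10,interpolation=cv2.INTER_CUBIC)
im=np.clip(im*1.3,0,255).astype(np.uint8)
for dz,col in((0,(0,0,255)),(.016,(0,255,0))):
  for b in(-.022,-.01,.01,.022):
    for a in(-.008,.008):
      u=(proj(q,T+x*a+l*b+[0,0,dz])-c+h+.5)*10; cv2.circle(im,tuple(u.astype(int).tolist()),4,col,-1)
cv2.imwrite('pics/tip.png',im); print(T,c,o['grip_width'])
E
```

```text
[0.37933069 0.33324512 0.14205852] [165 150] 0.01994476515941514
```

View pics/tip.png

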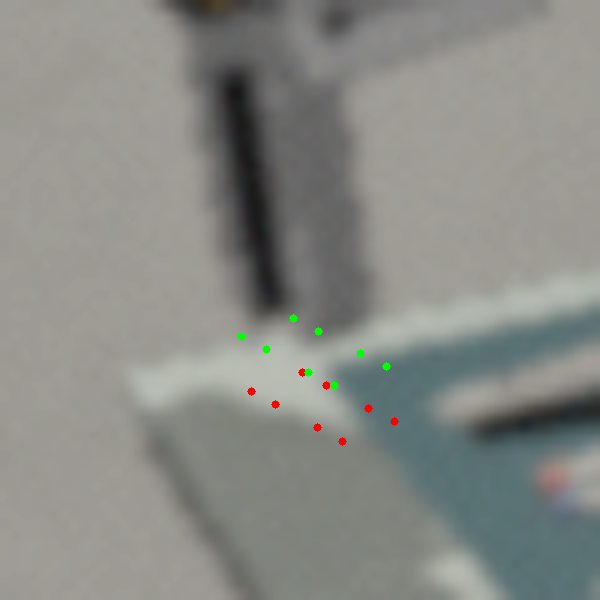

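The fingers clearly end well above the nominal TCP (red). I'll fit the tip boxes to a difference mask against the first side image to get numbers.

```bash
cat > tip.py <<'E'
from mz import *
from scipy.optimize import minimize
def tipfit(q,o):
    ref=cv2.imread('pics/side1.png').astype(int)
    m=(np.abs(q['color'].astype(int)-ref).max(2)>22).astype(np.uint8)
    T=o['ee_pos']; y=o['eef_rot'][2]; g=o['grip_width']/2
    x=np.array([np.cos(y),np.sin(y),0]); l=np.array([np.sin(y),-np.cos(y),0])
    c=np.round(proj(q,T)).astype(int); x0,y0=c[0]-25,c[1]-25; S=8
    M=m[y0:y0+50,x0:x0+50].astype(float)
    rowlim=int(proj(q,T+[0,0,.045])[1])-y0
    def ren(v):
        dz,ins,th,w,ox=np.array(v)*1e-3; im=np.zeros((400,400),np.uint8)
        for s in(-1,1):
            P=[proj(q,T+x*(a+ox)+l*s*b+[0,0,z])-[x0,y0] for a in(-w,w) for b in(ins+g,ins+g+th) for z in(dz,.08)]
            cv2.fillConvexPoly(im,cv2.convexHull(np.round((np.array(P)+.5)*S).astype(np.int32)),1)
        return cv2.resize(im.astype(np.float32),(50,50),interpolation=cv2.INTER_AREA)
    best=None
    f=lambda v:np.abs(ren(v)-M)[rowlim:].sum()+.02*((np.array(v)[[1,3,4]]-[0,8,0])**2).sum()
    for z0 in(0,10,20,28):
        r=minimize(f,[z0,0,10,8,0],method='Nelder-Mead',options=dict(initial_simplex=np.array([z0,0,10,8,0])+np.vstack([np.zeros(5),4*np.eye(5)]),maxiter=400))
        if best is None or r.fun<best.fun: best=r
    return best.x.round(1),round(best.fun,1),M[rowlim:].sum()
E
python3 - <<'E'
from tip import *
o=ctrl.get_obs(); q=shot('side'); print('dz,inset,thick,halfw,off mm',tipfit(q,o))
E
```

```text
dz,inset,thick,halfw,off mm (array([26.4, -3.1, 11.6,  8.8,  1.1]), np.float64(535.3), np.float64(645.0))
```

```bash
python3 - <<'E'
from tip import *
o=ctrl.get_obs(); q=shot('side'); ref=cv2.imread('pics/side1.png').astype(int)
D=np.abs(q['color'].astype(int)-ref).max(2)
c=np.round(proj(q,o['ee_pos'])).astype(int); print(c)
for r in range(c[1]-24,c[1]+8,2): print(r,' '.join('%3d'%k for k in D[r,c[0]-22:c[0]+16:2]))
E
```

```text
[167 160]
136   5   3   2   4   1  14  52 101  67  38  40  40  31   3   1   3   5   2   2
138   4   2   2   3   2  10  47  90  77  43  40  42  33   4   2   4   3   2   4
140   4   3   3   2   1  10  42  86  84  46  40  40  39  16   2   3   3   3   3
142   1   4   2   2   4   3  30  78  88  46  35  42  40  15   2   4   2   2   2
144   3   4   4   3   3   3  34  67  91  42  27  41  40  17   4   1   3   2   3
146   4   2   1   2   4   2  17  50  90  48  31  37  39  25   1   2   3   3   2
148   2   4   1   2   2   4  10  40  85  58  28  35  40  34   4   3   3   2   2
150   4   3   3   3   3   3   4  28  72  55  29  37  40  33   3   3   4   2   3
152   2   4   3   3   1   2   1  10  19   9  23  45  41  22   2   3   2   2   2
154   6   3   3   4   3   3   3   1   1   1  20  25  10   3   4   2   5   4   3
156   3   3   3   3   2   2   3   1   4   1   2   3   2   3   4   1   3   3   3
158   2   3   4   3   3   9   7   1   3   5   3   2   5   6   1   0   4   3   4
160   2   2   2  17  32  38  38  27  13  10   5   2   1   3   2   2   2   3   4
162   3   2   8  35  40  41  42  39  40  39  32  25  16   9   1   3   0   3   3
164   2   3   1  23  40  43  41  41  39  41  41  42  38  38  18   2   2   4   3
166   4   3   3   4  31  41  41  41  44  43  44  40  40  41  36   9   1   4   4
```

```bash
python3 - <<'E'
s=open('tip.py').read()
s=s.replace(">22).astype(np.uint8)",">12).astype(np.uint8)\n    n,lab=cv2.connectedComponents(m,connectivity=4)").replace("    x=np.array","    u=np.round(proj(q,T+[0,0,.05])).astype(int); L=lab[u[1],u[0]-6:u[0]+7]; m=(lab==np.bincount(L[L>0]).argmax()).astype(np.uint8)\n    x=np.array",1)
open('tip.py','w').write(s)
E
python3 - <<'E'
from tip import *
o=ctrl.get_obs(); q=shot('side'); print('dz,inset,thick,halfw,off mm',tipfit(q,o))
E
```

```text
dz,inset,thick,halfw,off mm (array([24.9, -2.9, 11.7, 10.5, -0.2]), np.float64(14.7), np.float64(139.0))
```

The tips end about 20–25 mm above the reported TCP, which explains the high push. Returning to the pre-contact spot with TCP at z ≈ 0.047, in front of the pedestal, to check there.

Request:
move_arm:
  increments:
    - [0.21,-0.088,-0.8,0,0,0,0]
    - [0.21,-0.088,-0.8,0,0,0,0]
    - [0.21,-0.088,-0.8,0,0,0,0]
    - [0.21,-0.088,-0.8,0,0,0,0]
    - [0.21,-0.088,-0.8,0,0,0,0]
    - [0.21,0,0,0.316,0,0,0]
    - [0.21,0,0,0.316,0,0,0]
    - [0.21,0,0,0.316,0,0,0]
    - [0.21,0,0,0.316,0,0,0]
    - [0.21,0,0,0.316,0,0,0]
    - [0.21,0,0,0.316,0,0,0]
    - [0.21,0,0,0,0,0,0]
    - [0.21,0,0,0,0,0,0]
    - [0.21,0,0,0,0,0,0]

```text
time_s: 8.4
ee_pos: [0.4615, 0.1494, 0.0481]
eef_rot: [-3.142, 0.001, -2.833]
force: [-0.5, 1.0, 0.3]
grip_width: 0.0199
grip_force: 0.0
```

```bash
python3 - <<'E'
from tip import *
o=ctrl.get_obs(); q=shot('side','side5.png'); print(o['time_s'],o['ee_pos'],tipfit(q,o))
ref=cv2.imread('pics/side1.png').astype(int)
D=np.abs(q['color'].astype(int)-ref).max(2)
c=np.round(proj(q,o['ee_pos'])).astype(int); print(c,proj(q,[.5034,.1633,.065]),proj(q,[.5034,.1633,.072]))
for r in range(c[1]-22,c[1]+6,1): print(r,' '.join('%3d'%k for k in D[r,c[0]-18:c[0]+28:2]))
E
```

```text
8.4 [0.4614675  0.14941027 0.04814453] (array([23. ,  2. ,  0.2,  8.8,  5.3]), np.float64(135.9), np.float64(227.0))
[224 215] [236.52278362 202.46422463] [236.35467979 200.11614772]
193   8   5   5  12   9  32  80  65  27  16  14   7   2  16  23  25  26  19   2   6   6   8   4
194   5   6   3   2  15  40  87  57  15  12  13   9   7  16  24  26  23  17   3   4   7   4   5
195   5   4   5   3  12  33  74  55  12  14  12  13  17  14  22  20  19  15   2   7   7   4   7
196   8   4   5   4   8  24  66  55  13  15  13  15  27   6  15  12  14  14   6   4   6   5   7
197   4   6   6   8  15  26  71  53  14  13  11  15  30   4  10   7  12   9   3   6   4   6   5
198   4   4   7   8  11  24  65  58  17  15  12  17  26   5   6   3   5   9   5   5   4   6   6
199   6   6   6   6  12  22  61  62  18  15  12  14  27   5   4   3   8   5   9   4   2   5   6
200   5   3   7   6  12  20  62  63  14  23  14   9  24   5   6   3   3  14  23  17   7   3   7
201   6   5   5   6  11  14  56  61  13  24  14   8  23   7   5  10   6  16  30  28  20   3   5
202   2   5   6   7  11  16  50  65  15  26  19  12  
[... 1070 characters left out ...]
   6   6   4   4   7   8   8
214   1  13  32  26   6   2   6  16  26  31  19   4   7   5   7   3   6   5   3   5   5   4   6
215   7   9  34  33  21  21  22  32  36  37  26   2   4   1   7   4   5   7   8   7   3   8   7
216   7   4  32  39  34  33  36  36  38  40  33   4   3   0   0   3   6   8   7   7   5   3   7
217   7   1  23  34  38  39  40  41  41  41  35  12   5   4   9   1   7   8   6   6   6   3   7
218   7   4   6  20  34  41  38  39  39  39  39  19  17  10  15   1   8   5   8   8   8   6   4
219   8   9   2   6  29  38  39  39  40  39  37  25  19  12  12   5   8   7   7   7   6   6   6
220   7   7   8   3  15  32  29  32  39  41  37  26  18  17   8   5   5   8   7   6   5   5   4
```

Tips now stand at about z = 0.071. I'll lower 5 mm so they meet the cap's side, then repeat the light push.

Request:
move_arm:
  increments:
    - [0.21,0,0,0.05,0,0,0]
    - [0.21,0,0,0.05,0,0,0]
    - [0.21,-0.1,0,0,0,0,0]
    - [0.21,-0.1,0,0,0,0,0]
    - [0.21,-0.1,0,0,0,0,0]
    - [0.21,-0.04,0,0,0,0,0]
    - [0.21,-0.04,0,0,0,0,0]
    - [0.21,-0.04,0,0,0,0,0]
    - [0.21,-0.04,0,0,0,0,0]
    - [0.21,-0.04,0,0,0,0,0]
    - [0.21,-0.04,0,0,0,0,0]
    - [0.21,0,0,0,0,0,0]
    - [0.21,0,0,0,0,0,0]

```text
time_s: 9.75
ee_pos: [0.4868, 0.1575, 0.0423]
eef_rot: [-3.142, 0.0, -2.833]
force: [-0.7, 0.2, -0.4]
grip_width: 0.0199
grip_force: 0.0
```

```bash
python3 - <<'E'
from h import *
q=shot('side','side6.png')
E
```

Request:
move_arm:
  increments:
    - [0.21,0.1,0,0,0,0,0]
    - [0.21,0.3,0,0,0,0,0]
    - [0.21,0.6,0,0,0,0,0]
    - [0.21,0,0.8,-0.3,0,0,0]
    - [0.21,0,0.8,-0.3,0,0,0]
    - [0.21,0,0.8,-0.3,0,0,0]
    - [0.21,0,0.8,-0.3,0,0,0]
    - [0.21,0,0.8,-0.3,0,0,0]
    - [0.21,0,0,0,0,0,0]
    - [0.21,0,0,0,0,0,0]

```text
time_s: 10.8
ee_pos: [0.3779, 0.333, 0.1171]
eef_rot: [-3.141, 0.0, -2.832]
force: [0.1, -0.0, -0.5]
grip_width: 0.0196
grip_force: 0.0
```

```bash
python3 - <<'E'
from mz import *; import ft
p=shot('top','top4.png')
for i in range(3): print(meas(p)); p=shot('top')
v,f=ft.fit(p,np.array([.5136,.1669,.508,.165]),True); print(v.round(4),f)
E
```

```text
{'body': array([0.5076, 0.1638]), 'br': 9.24, 'cap': array([0.5118, 0.1657]), 'n': 136, 'rms': 0.42}
{'body': array([0.5077, 0.1637]), 'br': 9.22, 'cap': array([0.5118, 0.1658]), 'n': 137, 'rms': 0.44}
{'body': array([0.5077, 0.1636]), 'br': 9.19, 'cap': array([0.5119, 0.1657]), 'n': 138, 'rms': 0.43}
[0.5136 0.1669 0.5106 0.1662] 13.346939086914062
```

It slid: about 3 mm is left. I'll refit everything with more of the ring visible, then a second tap.

```bash
python3 - <<'E'
from mz import *; import ft
p=shot('top')
for rb in(.0145,.0155,.0165):
    ft.RB=rb; v,f=ft.fit(p,np.array([.5136,.1669,.5106,.1662]),show='fit6.png'); print(v.round(4),round(f,2),((v[2:]-v[:2])*1e3).round(1))
# pedestal outer silhouette / ring: bluish pixels circle fit at z=.06
r=cv2.resize(p['color'][215:270,205:262],None,fx=8,fy=8,interpolation=cv2.INTER_CUBIC).astype(int)
b=(r[...,0]-r[...,2]>8)&(r[...,0]>110)
yy,xx=np.nonzero(b); U=np.c_[(xx+.5)/8-.5+205,(yy+.5)/8-.5+215]
W=np.array([atz(p,u,.06)[:2] for u in U[::7]])
W=W[np.abs(np.hypot(*(W-[.5136,.1669]).T)-.022)<.004]
f=least_squares(lambda c:np.hypot(*(W-c[:2]).T)-.022,[.5136,.1669],loss='soft_l1',f_scale=.0005); print('ring',f.x.round(4),len(W),np.std(f.fun).round(5))
E
```

```text
[0.5139 0.1669 0.511  0.1665] 13.23 [-2.9 -0.5]
[0.5139 0.1669 0.5107 0.1661] 13.32 [-3.1 -0.8]
[0.5139 0.1671 0.5104 0.1661] 14.16 [-3.5 -1. ]
ring [0.5136 0.1667] 386 0.00103
```

View pics/fit6.png

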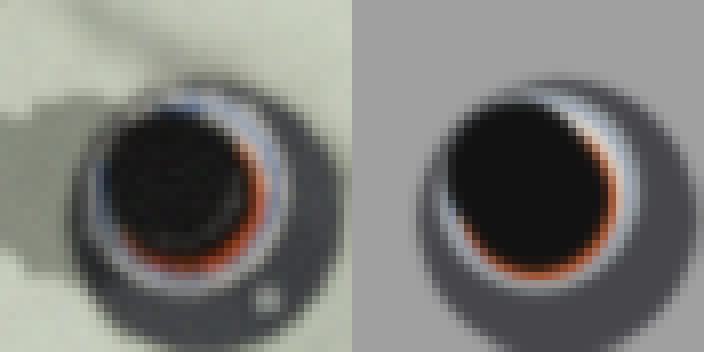

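Refit: about 2.7 mm along x and 0.8 mm along y remain. Second light tap, 2.5 mm further than the last.

Request:
move_arm:
  increments:
    - [0.21,-0.094,-0.8,0,0,0,0]
    - [0.21,-0.094,-0.8,0,0,0,0]
    - [0.21,-0.094,-0.8,0,0,0,0]
    - [0.21,-0.094,-0.8,0,0,0,0]
    - [0.21,-0.094,-0.8,0,0,0,0]
    - [0.21,0,0,0.297,0,0,0]
    - [0.21,0,0,0.297,0,0,0]
    - [0.21,0,0,0.297,0,0,0]
    - [0.21,0,0,0.297,0,0,0]
    - [0.21,0,0,0.297,0,0,0]
    - [0.21,0,0,0,0,0,0]
    - [0.21,0,0,0,0,0,0]
    - [0.21,0,0,0,0,0,0]

```text
time_s: 12.35
ee_pos: [0.4619, 0.1493, 0.0437]
eef_rot: [-3.141, 0.001, -2.834]
force: [-0.3, 0.3, -0.6]
grip_width: 0.0199
grip_force: 0.0
```

Request:
move_arm:
  increments:
    - [0.21,-0.1,0,0.02,0,0,0]
    - [0.21,-0.1,0,0,0,0,0]
    - [0.21,-0.1,0,0,0,0,0]
    - [0.21,-0.1,0,0,0,0,0]
    - [0.21,-0.03,0,0,0,0,0]
    - [0.21,-0.03,0,0,0,0,0]
    - [0.21,-0.03,0,0,0,0,0]
    - [0.21,-0.03,0,0,0,0,0]
    - [0.21,-0.03,0,0,0,0,0]
    - [0.21,-0.03,0,0,0,0,0]
    - [0.21,0,0,0,0,0,0]
    - [0.21,0,0,0,0,0,0]

```text
time_s: 13.55
ee_pos: [0.4891, 0.1583, 0.042]
eef_rot: [-3.142, 0.0, -2.833]
force: [-0.3, 0.3, 0.2]
grip_width: 0.02
grip_force: 0.1
```

Request:
move_arm:
  increments:
    - [0.21,0.1,0,0,0,0,0]
    - [0.21,0.3,0,0,0,0,0]
    - [0.21,0.6,0,0,0,0,0]
    - [0.21,0,0.8,-0.3,0,0,0]
    - [0.21,0,0.8,-0.3,0,0,0]
    - [0.21,0,0.8,-0.3,0,0,0]
    - [0.21,0,0.8,-0.3,0,0,0]
    - [0.21,0,0.8,-0.3,0,0,0]
    - [0.21,0,0,0,0,0,0]
    - [0.21,0,0,0,0,0,0]

```text
time_s: 14.55
ee_pos: [0.3803, 0.3338, 0.1169]
eef_rot: [-3.141, 0.0, -2.832]
force: [0.7, 0.0, -0.4]
grip_width: 0.0198
grip_force: 0.0
```

```bash
python3 - <<'E'
from mz import *; import ft
p=shot('top','top7.png')
print(meas(p)); p=shot('top'); print(meas(p))
for rb in(.0145,.0155):
    ft.RB=rb; v,f=ft.fit(p,np.array([.5136,.1669,.5126,.1665]),show='fit7.png'); print(v.round(4),round(f,2),((v[2:]-v[:2])*1e3).round(1))
# gap along image rows/cols through cap centre: print profile R,B
i=p['color'].astype(int); C=np.round(proj(p,[.5136,.1669,.065])).astype(int); print(C)
for n,L in(('row',i[C[1],C[0]-18:C[0]+19]),('col',i[C[1]-18:C[1]+19,C[0]])): print(n,[tuple(int(k) for k in x) for x in L])
E
```

```text
{'body': array([0.5102, 0.1646]), 'br': 9.49, 'cap': array([0.5135, 0.1663]), 'n': 138, 'rms': 0.2}
{'body': array([0.51  , 0.1647]), 'br': 9.45, 'cap': array([0.5135, 0.1663]), 'n': 139, 'rms': 0.2}
[0.5141 0.1672 0.5133 0.1673] 13.86 [-0.8  0. ]
[0.5141 0.1671 0.5131 0.1672] 14.16 [-0.9  0.1]
[233 242]
row [(122, 135, 130), (123, 137, 132), (123, 135, 130), (111, 121, 116), (74, 79, 76), (73, 75, 74), (110, 110, 107), (93, 79, 70), (47, 37, 32), (28, 26, 25), (23, 24, 23), (24, 24, 25), (24, 24, 24), (27, 28, 28), (25, 24, 24), (23, 24, 24), (25, 25, 26), (24, 24, 26), (25, 23, 25), (25, 26, 26), (26, 25, 25), (25, 24, 24), (27, 25, 28), (32, 34, 34), (40, 41, 43), (26, 30, 42), (31, 53, 104), (91, 117, 177), (153, 157, 173), (157, 144, 137), (150, 151, 150), (102, 104, 105), (72, 70, 68), (72, 69, 67), (72, 69, 67), (72, 68, 67), (77, 79, 76)]
col [(165, 181, 176), (155, 170, 167), (149, 164, 160), (143, 158, 154), (128, 141, 137), (108, 115, 112), (114, 115, 116), (109, 109, 110), (60, 59, 58), (27, 26, 27), (22, 20, 20), (22, 22, 23), (25, 25, 24), (21, 22, 23), (24, 23, 23), (24, 25, 26), (22, 24, 23), (23, 23, 23), (25, 23, 25), (22, 24, 25), (24, 22, 24), (20, 21, 20), (27, 29, 28), (35, 35, 36), (37, 39, 41), (25, 29, 41), (21, 39, 81), (56, 77, 125), (114, 119, 140), (150, 140, 135), (148, 139, 129), (121, 120, 119), (85, 85, 84), (74, 71, 69), (73, 70, 69), (74, 68, 69), (72, 69, 68)]
```

All estimates now put the eyepiece within about 1 mm of the centre. A final check that it is still and the other things haven't moved, then hand in.

```bash
python3 - <<'E'
from mz import *
p=shot('top','top8.png'); print(meas(p))
a=cv2.imread('pics/top1.png').astype(int); b=p['color'].astype(int)
for n,(x,y) in dict(loupe=(163,197),weight=(331,250),cap=(321,288),marker=(390,298),petri=(242,141),brown=(275,285)).items():
    print(n,np.abs(a-b)[y-10:y+11,x-10:x+11].max())
print(ctrl.get_obs()['time_s'],ctrl.hand_in())
E
```

```text
{'body': array([0.51  , 0.1647]), 'br': 9.45, 'cap': array([0.5135, 0.1663]), 'n': 139, 'rms': 0.19}
loupe 10
weight 11
cap 10
marker 11
petri 11
brown 23
the job is handed in; nothing more can be done
14.7 None
```

The black eyepiece stands still and upright within about 1 mm of the pedestal's centre (camera estimate), the other things haven't moved, and the job was handed in at 14.7 s; an early push that landed too high only rocked it.

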